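Roll a pillar candle into the wick-drilling jig and lock it with the swing keeper

TASK

Load the green candle that lies on the felt lane of the wick-drilling jig: with a fingertip on its top, roll it along the lane until it drops into the cross groove behind the drill bush and lies still there. Then push the black knob to swing the steel keeper bar all the way round over the candle, so that it cannot roll out while its wick hole is drilled. Push only: the candle must not be gripped, lifted or shoved from low down, and the standing candle, the turquoise mould and the plum round mould stay where they are.

Things in the scene. Friction and masses are not known exactly. Their poses are not given: they have to be found in the camera images.
- jig: Wick-drilling jig, fixed: plywood base 220x340x14 mm with a felt lane. Origin: centre of its underside. y = rolling direction along the lane (roughly to the robot's left), x = across the lane, away from the robot, z up. Lane top at z 20, 128 mm wide (x +-64), y -157 to +157, between fences 40 high. Near side: plate with drill bush, x -65 to -78, y 52 to 108, up to z 78. Far side: keeper post.
- groove (a point): Centre of the cross groove at the lane's top (jig frame x 0, y +80, z +20 mm). The groove runs along the jig's x over the full lane, is 26 mm wide with brass edges and lets the 60 mm candle sink 3 mm: a seated candle's axis is 27 mm above this point.
- candle: Candle to load: sage green cylinder, 60 mm diameter, 120 mm long, 0.3 kg, lying across the lane. Origin: its centre, x along its axis (y, z turn as it rolls). Centre at z 50 mm on the lane (top 80), 47 seated (top 77). Starts 70 to 150 mm short of the groove. A fingertip on top goes twice as far as the candle rolls, so several strokes are needed; felt brakes it; above 0.2 m/s it jumps the groove.
- keeper (a joint): Swing keeper's angle, rad: 0 = parked along the jig's +y; grows counter-clockwise seen from above; 1.571 = straight across the candle, pointing to the jig's -x; stop at 1.60. Starts at 0 to 0.35 and stays where it is left (pivot friction 0.03 N m). Steel bar 16 mm wide, 9 thick, underside at z 79 mm: it passes 2 mm over a seated candle, not over one on the lane.
- keeper_pivot (a point): Pivot axis (vertical) of the keeper on its post: jig frame x +94, y +80 mm, 79 mm above the table.
- keeper_knob (a point): Centre of the black knob that stands on the free end of the keeper bar, 68 mm from the pivot axis: upright, 18 mm in diameter, 25 mm tall, from 93 to 118 mm above the table. Push it sideways round its arc with a fingertip.
- standing_candle: Bystander: a second green pillar candle, standing upright, 60 mm in diameter and 120 mm tall, to the right of the jig. Origin at the centre of its foot.
- aqua_mould: Bystander: turquoise round ring mould, about 90 mm across, 42 mm tall, beyond the far side of the jig. Origin at the centre of its foot.
- round_mould: Bystander: plum round silicone mould, 78 mm in diameter, 38 mm tall, to the right of the jig. Origin at the centre of its foot.
There are look-alikes about, which are no part of the job. Leave any blue, orange or pink look-alike of the candle alone.

How it is judged:
By the outcome, as a careful person would: the job done as asked, in the order asked, and still so for the second after the job is handed in, with the robot touching nothing.
It also fails if it takes over 64 s, if anything falls off the work surface, if the arm or the gripper's body presses on something with over 40 N, if the wrist force passes 120 N, or if a joint passes its speed limit or range.

ROBOT

A 7-joint arm with a two-finger parallel gripper is mounted at the origin on a cart in front of the work surface, level with it; the furniture and walls round the work are solid. World frame = base frame: x ahead of the robot, y to its left, z up, the work surface at z = 0. Lengths are in m, angles in rad, forces in N, time in s.
With the tool pointing down it reaches from about 0.35 to 0.9 m from the base axis. Payload 8.1 kg.
Tool frame: the origin (TCP) lies at the centre of the arm's flange, where the gripper is bolted on; the fingertips stand 178 mm ahead of it and the grasp point (between the pads) lies 159 mm ahead of it; x points along the fingers, z is the direction in which the jaws open and shut, and the axes are right-handed (so a half turn about x gives the same grasp; the last joint's range is limited). The gripper opens to 92 mm and grips with 3 to 60 N. Pads are 19 mm wide; open, the fingers measure 130 mm over their backs; the gripper's body (75 mm by 190 mm) begins 47 mm behind the grasp point.
Start: joints at [-1.415, 0.434, 0.025, 1.573, -0.012, 1.134, -0.075], TCP at [0.16, 0.604, 0.405] pointing down, gripper open.
Joint ranges: [-2.62, 2.62], [-0.44, 2.09], [-1.27, 1.32], [0.08, 2.57], [-1.32, 4.46], [0.12, 2], [-2.74, 2.74]. Speed limits (rad/s): [2.22, 2.22, 3.01, 3.01, 3.14, 3.14, 3.14].

INTERFACE

Orientations are given as a rotation vector (axis times angle).
In Python, from cell import arm, get_image, search_frame, pinpoint gives the robot as it stands.
- The arm moves only by the tool arm_command, never from a script. Its argument "motion" is a list of rows, each a list of 7 numbers: the finger opening in mm, from 0 to 91.8, then the shift along the tool's x, y, z in mm, then the turn, a rotation vector about the tool's x, y, z in degrees. In form: [[fingers, x, y, z, ax, ay, az], ...]. A call has 1 to 5 rows; each row shifts and turns the commanded pose from where the row before left it, along the tool's axes as they then stand; what a row does not reach is not made up. A row lasts 1/8 s, in which the tool goes at most 62.5 mm and 10.7 degrees, less where a joint would pass 70% of its speed; a pose out of reach is approached as far as the arm can. A call with a gripper value outside its range is refused whole. The fingers move at their own pace and stop on an object; "newtons" is the grip in N (left out, the last holds). Time passes only in rows, so rows that do not move let the fingers close. It gives the time, the measured TCP pose, the force and the opening at its end, in the units of the state.
- arm.observe(): the state, without advancing time (a new reading comes with each control period).
- get_image(name): name is "scene" or "top"; returns a dict with "frame" (400x640x3 uint8, red, green, blue), "range_z" (400x640 float32, m along the optical axis (not along the pixel's ray), 0 where there is no reading), "K" (3x3 intrinsics, pixels), "distortion" ([k1, k2, p1, p2, k3] as OpenCV has them; the pictures are not rectified), "origin" and "rotation" of the camera in the world. Camera axes: x right, y down, z forward; pixel columns grow to the right and rows downward; lengths in m; the calibration is good to about 2 mm. A picture is of the moment at which its call begins.
- arm.sign_off(): hands the job in, once; it reports no verdict.
Trained networks look in the newest picture that a camera, given by its name, has taken for a name from the list of things; names that differ only in an ending like _2 or _b are one class to them, and where a whole thing is asked for, a point or a joint stands for the part that bears it (a point fixed in the world has none). Each returns a list of dicts, best first, with "p" (0 to 1); they miss things now and then, are a little off and sometimes report something else, mostly with a low value. They report only what shows in the picture. A call takes as long as a camera call. They do not tell look-alikes from the thing itself.
- search_frame(camera, target): "point" ([x, y, z] in m, in world coordinates, good to about 4 mm: the middle of the surface that is visible of it).
- pinpoint(camera, target): "point" ([x, y, z] in m, in world coordinates, good to about 4 mm: a listed point, or the origin of a listed thing).
The state is a dict: "clock": time; "joints": joint angles; "dq": joint speeds; "joint_efforts": joint torques, N m; "position": TCP position; "ee_rot": TCP orientation; "force": force on the tool from outside, world axes, zero at the start; "ft_torque": the same for the moment, N m; "width": opening from 0.0 (shut) to 1.0 (fully open).
Only numpy, scipy, OpenCV 4.12 (cv2) and the standard library are available. Lean on these libraries where they do the work, as an engineer would, in place of code of your own. Each camera call takes 0.05 s, during which the arm holds its last target. There are 200 camera calls.

## Working session

There is one attempt and no reset: what is moved stays moved. The work goes in short steps, Python scripts to look and compute and a tool call to move; the robot and the scene stay as the last step left them, time stands still between calls to the robot, and variables do not carry over. Pictures are saved under pics/ and viewed, about 8 in all and at most 12, crops included, and the job is handed in when it is done.

Besides the shell and the picture viewer there is one more tool, called as name(argument=value, ...), one argument or row to a line, values as JSON. arm_command: Moves the arm, as the interface text tells. Its arguments: {"type":"object","properties":{"motion":{"type":"array"},"newtons":{"type":"number"}},"required":["motion"]}

```bash
mkdir -p pics; ls
python3 - <<'E'
from cell import arm,get_image,search_frame,pinpoint
import cv2,numpy as np
s=arm.observe();print({k:np.round(s[k],3) for k in s})
ims=[]
for c in("scene","top"):
    g=get_image(c);cv2.imwrite(f"pics/{c}0.png",g["frame"][:,:,::-1]);print(c,g["origin"],np.round(g["rotation"],3).tolist(),g["K"].tolist())
    for t in("jig","groove","candle","keeper_pivot","keeper_knob","standing_candle","aqua_mould","round_mould"):
        print(t,[(np.round(d["point"],3).tolist(),round(d["p"],2)) for d in pinpoint(c,t)[:4]])
E
```

```text
pics
{'clock': np.float64(0.0), 'joints': array([-1.415,  0.435,  0.025,  1.574, -0.012,  1.134, -0.075]), 'dq': array([ 0.002,  0.002, -0.001, -0.   ,  0.001, -0.002,  0.002]), 'joint_efforts': array([ 1.0000e-03, -6.6787e+01,  9.8600e-01, -3.1446e+01, -6.0000e-02,
        4.3000e-02,  0.0000e+00]), 'position': array([0.16 , 0.604, 0.404]), 'ee_rot': array([-1.017,  1.322,  1.016]), 'force': array([-0.573, -0.484,  0.047]), 'ft_torque': array([-0.012, -0.029, -0.025]), 'width': np.float64(1.003)}
scene [-1.89213122e-04 -9.26101904e-01  7.03436960e-01] [-2.013, 0.624, -0.335] [[491.31583058189597, 0.0, 312.4222496616016], [0.0, 491.31583058189597, 213.97861524069566], [0.0, 0.0, 1.0]]
jig [([0.523, -0.037, -0.001], 0.94)]
groove [([0.531, 0.04, 0.021], 0.71)]
candle [([0.524, -0.07, 0.052], 0.92), ([0.754, 0.12, 0.03], 0.73), ([0.399, 0.259, 0.03], 0.71), ([0.776, -0.238, 0.028], 0.69)]
keeper_pivot [([0.622, 0.039, 0.076], 0.95)]
keeper_knob [([0.604, 0.105, 0.108], 0.61)]
standing_candle []
aqua_mould [([0.717, -0.074, -0.001], 0.96)]
round_mould [([0.451, -0.284, -0.003], 0.79)]
top [ 0.49392841 -0.04965539  1.1478367 ] [-2.162, 2.177, -0.074] [[424.88343854090976, 0.0, 312.12709481967903], [0.0, 424.88343854090976, 188.546842628457], [0.0, 0.0, 1.0]]
jig []
groove [([0.531, 0.043, 0.018], 0.88)]
candle [([0.522, -0.073, 0.054], 0.94), ([0.776, -0.241, 0.028], 0.94), ([0.397, 0.26, 0.027], 0.86), ([0.75, 0.121, 0.029], 0.68)]
keeper_pivot [([0.623, 0.034, 0.081], 0.56)]
keeper_knob [([0.605, 0.101, 0.106], 0.55)]
standing_candle [([0.572, -0.282, 0.003], 0.88)]
aqua_mould [([0.719, -0.076, -0.003], 0.67), ([0.459, -0.287, 0.001], 0.51)]
round_mould [([0.455, -0.285, 0.005], 0.64)]
```

View pics/scene0.png

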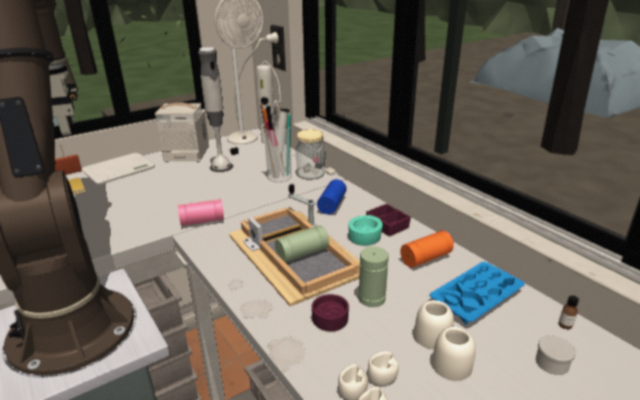

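View pics/top0.png

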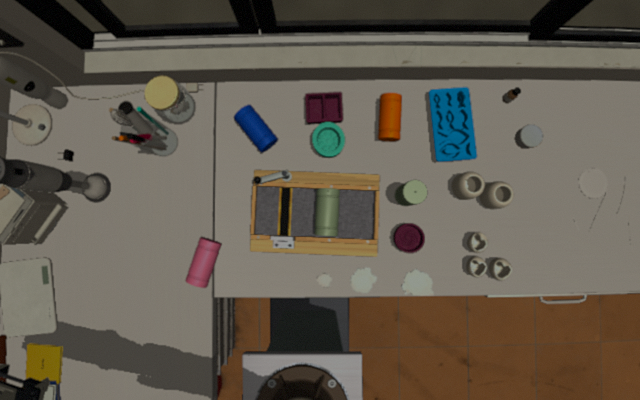

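Both views agree: the green candle lies on the lane (top view about (326,212), scene (302,243)). The groove is at (285,212) and the keeper is parked with its knob at (257,181). Next I need the jig yaw and the tool axes.

```bash
cat > h.py <<'E'
from cell import arm,get_image,search_frame,pinpoint
import cv2,numpy as np
from scipy.spatial.transform import Rotation as R
def cloud(c):
    g=get_image(c);v,u=np.nonzero(g["range_z"]>0);z=g["range_z"][v,u]
    n=cv2.undistortPoints(np.stack([u,v],1).astype(np.float64)[:,None],g["K"],np.array(g["distortion"]))[:,0]
    Rm=np.array(g["rotation"]);Rm=R.from_rotvec(Rm).as_matrix() if Rm.size==3 else Rm
    P=np.c_[n*z[:,None],z]@Rm.T+g["origin"]
    return P,g["frame"][v,u],g
def box(P,x0,x1,y0,y1,z0,z1):
    return (P[:,0]>x0)&(P[:,0]<x1)&(P[:,1]>y0)&(P[:,1]<y1)&(P[:,2]>z0)&(P[:,2]<z1)
def candle(P,C):
    m=box(P,.44,.61,-.2,.1,.055,.09)&(C[:,1].astype(int)>C[:,0]+8)
    Q=P[m];return Q
def tool():
    s=arm.observe();M=R.from_rotvec(s["ee_rot"]).as_matrix()
    return np.array(s["position"]),M,s
E
python3 - <<'E'
from h import *
p,M,s=tool();print(p,np.round(M,3).tolist(),s["clock"])
for c in("top","scene"):
    P,C,g=cloud(c)
    m=box(P,.36,.68,-.25,.2,.008,.05);Q=P[m]
    print(c,cv2.minAreaRect((Q[:,:2]*1000).astype(np.float32)))
    m=box(P,.38,.68,-.25,.2,.034,.046);print(cv2.minAreaRect((P[m][:,:2]*1000).astype(np.float32)))
    Q=candle(P,C);print(len(Q),Q.mean(0),cv2.minAreaRect((Q[:,:2]*1000).astype(np.float32)),np.percentile(Q[:,2],98))
    m=box(P,.54,.68,.02,.14,.098,.125);print(P[m].mean(0),m.sum())
E
```

```text
[0.15998218 0.60417699 0.4047574 ] [[0.0, -0.967, 0.256], [0.0, 0.256, 0.967], [-1.0, -0.0, 0.0]] 0.9
top ((548.2278442382812, -61.537322998046875), (386.4413146972656, 265.1935729980469), 87.25631713867188)
((564.181396484375, -64.07853698730469), (383.9374084472656, 233.23275756835938), 86.98881530761719)
861 [ 0.52625162 -0.06966401  0.07550563] ((526.369873046875, -68.19059753417969), (53.409210205078125, 116.56138610839844), 87.44792175292969) 0.08179059201492005
[0.60571996 0.10244588 0.11430008] 47
scene ((546.8880615234375, -60.98419189453125), (387.3867492675781, 269.7797546386719), 87.17620849609375)
((563.0315551757812, -62.85334777832031), (383.9714660644531, 236.46705627441406), 87.49494171142578)
724 [ 0.51889169 -0.08753827  0.07044088] ((521.6710205078125, -83.6298828125), (39.90491485595703, 117.25210571289062), 86.35653686523438) 0.08087712216307584
[0.60197416 0.09865097 0.10951769] 50
```

arm_command(
  motion=[
    [0,0,0,0,-6,0,0],
    [0,0,0,0,-6.1,0,0],
    [0,0,-20,-35,0,0,0],
    [0,0,-29,-49,0,0,0],
    [0,0,-29,-49,0,0,0],
  ],
  newtons=20,
)

```text
clock: 1.62
position: [0.2322, 0.4662, 0.4047]
ee_rot: [-1.174, 1.231, 1.174]
force: [0.5, 0.3, 0.2]
width: 0.51
```

arm_command(
  motion=[
    [0,0,-29,-49,0,0,0],
    [0,0,-29,-49,0,0,0],
    [0,0,-29,-49,0,0,0],
    [0,0,-29,-49,0,0,0],
    [0,0,-29,-49,0,0,0],
  ],
)

```text
clock: 2.25
position: [0.3653, 0.2143, 0.4051]
ee_rot: [-1.174, 1.23, 1.174]
force: [0.8, -0.2, 0.6]
width: 0.008
```

arm_command(
  motion=[
    [0,0,-29,-49,0,0,0],
    [0,0,-29,-49,0,0,0],
    [0,0,-29,-49,0,0,0],
    [0,0,-29,-49,0,0,0],
    [0,0,0,0,0,0,0],
  ],
)

```text
clock: 2.88
position: [0.4724, 0.0105, 0.4051]
ee_rot: [-1.17, 1.235, 1.167]
force: [-0.6, 1.5, -0.8]
width: 0.005
```

```bash
cat > w.py <<'E'
from h import *
import sys
p,M,s=tool()
tip=p+M[:,0]*.178
if len(sys.argv)>1:
    t=np.array(list(map(float,sys.argv[1:4])));print("rows mm (tool xyz):",np.round(M.T@(t-tip)*1000,1))
print("t",s["clock"],"tip",np.round(tip,4),"zax",np.round(M[:,2],3),"down",np.round(M[:,0],3),"w",s["width"],"F",np.round(s["force"],1))
E
python3 w.py .522 -.087 .095
```

```text
rows mm (tool xyz): [132.3 -54.4 -94.2]
t 2.875 tip [0.4727 0.0103 0.2271] zax [ 0.055  0.998 -0.001] down [ 0.001 -0.002 -1.   ] w 0.004605829766011429 F [-0.6  1.5 -0.8]
```

arm_command(
  motion=[
    [0,0,-27,-47,0,0,0],
    [0,20,-27,-47,0,0,0],
    [0,40,0,0,0,0,0],
    [0,40,0,0,0,0,0],
    [0,30,0,0,0,0,0],
  ],
)

```text
clock: 3.5
position: [0.5203, -0.0807, 0.2731]
ee_rot: [-1.173, 1.232, 1.176]
force: [-0.6, 0.0, -0.2]
width: 0.004
```

```bash
python3 w.py .522 -.087 .080
python3 - <<'E'
from h import *
P,C,g=cloud("scene");cv2.imwrite("pics/s1.png",cv2.resize(g["frame"][160:310,200:420,::-1],None,fx=3,fy=3))
E
```

```text
rows mm (tool xyz): [15.1 -2.3 -6.3]
t 3.5 tip [ 0.5201 -0.0806  0.0951] zax [0.047 0.999 0.001] down [-0.001  0.001 -1.   ] w 0.004498895917735599 F [-0.6  0.  -0.2]
```

View pics/s1.png

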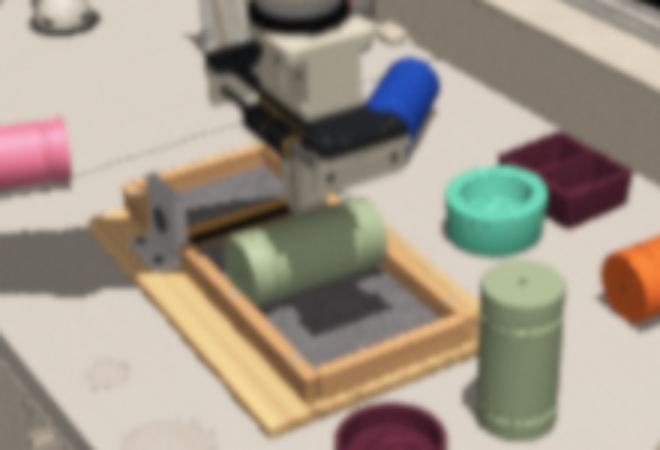

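The closed fingertips hang just over the candle's top (crop about (310,195)). I'll lower to contact.

arm_command(
  motion=[
    [0,8,-2,-6,0,0,0],
    [0,4,0,0,0,0,0],
    [0,2,0,0,0,0,0],
    [0,1,0,0,0,0,0],
    [0,0,0,0,0,0,0],
  ],
)

```text
clock: 4.18
position: [0.5225, -0.0878, 0.2601]
ee_rot: [-1.174, 1.231, 1.174]
force: [0.5, 0.1, 0.1]
width: 0.006
```

arm_command(
  motion=[
    [0,1.5,0,0,0,0,0],
    [0,0,0,0,0,0,0],
  ],
)

```text
clock: 4.42
position: [0.5224, -0.0878, 0.2582]
ee_rot: [-1.174, 1.231, 1.174]
force: [0.2, 0.0, 0.0]
width: 0.003
```

arm_command(
  motion=[
    [0,1,0,0,0,0,0],
    [0,0,0,0,0,0,0],
  ],
)

```text
clock: 4.68
position: [0.5224, -0.0879, 0.2572]
ee_rot: [-1.174, 1.231, 1.174]
force: [0.9, 0.7, -0.8]
width: 0.006
```

arm_command(
  motion=[
    [0,0,0,6,0,0,0],
    [0,1,0,0,0,0,0],
    [0,0,0,0,0,0,0],
  ],
)

```text
clock: 5.05
position: [0.5227, -0.0819, 0.2567]
ee_rot: [-1.174, 1.231, 1.174]
force: [-2.4, -1.8, 8.1]
width: 0.003
```

arm_command(
  motion=[
    [0,0,0,5,0,0,0],
    [0,0,0,9,0,0,0],
    [0,0,0,9,0,0,0],
    [0,0,0,9,0,0,0],
    [0,0,0,5,0,0,0],
  ],
)

```text
clock: 5.68
position: [0.5249, -0.0442, 0.2577]
ee_rot: [-1.175, 1.229, 1.174]
force: [-4.4, 1.5, 16.1]
width: 0.003
```

```bash
cat > c.py <<'E'
from h import *
import sys
for c in sys.argv[1:]:
    print(c,[(np.round(d["point"],3).tolist(),round(d["p"],2)) for d in pinpoint(c,"candle") if abs(d["point"][0]-.525)<.05])
E
python3 c.py scene top;python3 w.py
```

```text
scene [([0.524, -0.072, 0.053], 0.8)]
top [([0.523, -0.072, 0.052], 0.82)]
t 5.775 tip [ 0.5252 -0.0435  0.0796] zax [0.046 0.999 0.002] down [ 0.002  0.001 -1.   ] w 0.0039012555307847353 F [-4.2  2.2 17.8]
```

Run:
```python
from h import *
P,C,g=cloud("scene");cv2.imwrite("pics/s2.png",cv2.resize(g["frame"][190:310,220:380,::-1],None,fx=4,fy=4))
Q=candle(P,C);print(len(Q),Q.mean(0),cv2.minAreaRect((Q[:,:2]*1000).astype(np.float32)))
```

```text
591 [ 0.51743295 -0.06920173  0.06946959] ((522.6299438476562, -64.60633850097656), (39.19917297363281, 116.25086975097656), 85.78802490234375)
```

View pics/s2.png

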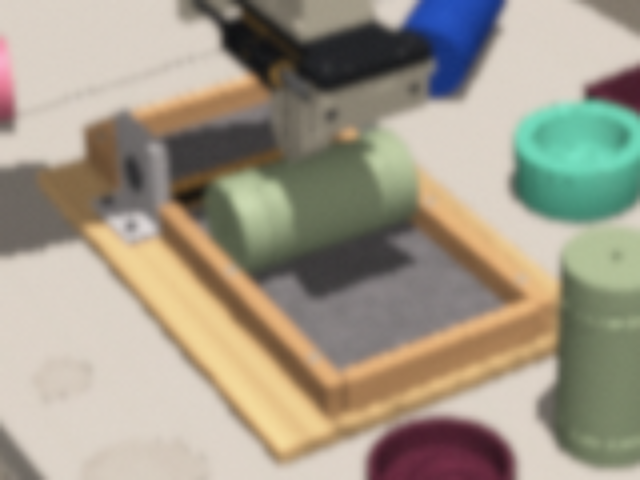

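The candle rolled 19 mm for 38 mm of tip travel, so it is not slipping. I'll finish this stroke, lift and go back.

arm_command(
  motion=[
    [0,0,0,6,0,0,0],
    [0,0,0,6,0,0,0],
    [0,0,0,0,0,0,0],
    [0,-6,0,0,0,0,0],
    [0,-8,0,-10,0,0,0],
  ],
)

```text
clock: 6.45
position: [0.5243, -0.0429, 0.2703]
ee_rot: [-1.174, 1.232, 1.176]
force: [0.1, -0.5, 0.3]
width: 0.009
```

```bash
cat > c.py <<'E'
from h import *
for c in("scene","top"):
    P,C,g=cloud(c);Q=candle(P,C);r=cv2.minAreaRect((Q[:,:2]*1000).astype(np.float32))
    print(c,[(np.round(d["point"],3).tolist(),round(d["p"],2)) for d in pinpoint(c,"candle") if abs(d["point"][0]-.525)<.05],"rect",np.round(r[0]),round(r[2],1))
E
python3 c.py;python3 w.py
```

```text
scene [([0.524, -0.047, 0.052], 0.64)] rect [523. -59.] 85.6
top [] rect [0. 0.] 0.0
t 6.65 tip [ 0.5245 -0.0436  0.0924] zax [ 0.049  0.999 -0.   ] down [ 0. -0. -1.] w 0.008490778178654861 F [ 0.3  0.1 -0.1]
```

arm_command(
  motion=[
    [0,2,0,-10,0,0,0],
    [0,6,0,-7,0,0,0],
    [0,4,0,0,0,0,0],
    [0,2,0,0,0,0,0],
    [0,0,0,0,0,0,0],
  ],
)

```text
clock: 7.28
position: [0.5236, -0.0598, 0.2561]
ee_rot: [-1.174, 1.232, 1.175]
force: [-0.9, 0.3, 0.5]
width: 0.005
```

arm_command(
  motion=[
    [0,0,0,4,0,0,0],
    [0,0.5,0,2,0,0,0],
    [0,0,0,0,0,0,0],
  ],
)

```text
clock: 7.65
position: [0.524, -0.0538, 0.2566]
ee_rot: [-1.174, 1.231, 1.174]
force: [-4.0, -1.1, 11.6]
width: 0.004
```

arm_command(
  motion=[
    [0,0,0,6,0,0,0],
    [0,0,0,10,0,0,0],
    [0,0,0,10,0,0,0],
    [0,0,0,10,0,0,0],
    [0,0,0,10,0,0,0],
  ],
)

```text
clock: 8.28
position: [0.5266, -0.0069, 0.257]
ee_rot: [-1.174, 1.229, 1.174]
force: [-1.0, 0.8, 4.3]
width: 0.005
```

arm_command(
  motion=[
    [0,0,0,4,0,0,0],
    [0,0,0,0,0,0,0],
    [0,-6,0,0,0,0,0],
    [0,-8,0,-12,0,0,0],
    [0,0,0,-12,0,0,0],
  ],
)

```text
clock: 8.9
position: [0.5254, -0.0292, 0.2704]
ee_rot: [-1.174, 1.231, 1.173]
force: [-0.3, -0.0, 0.5]
width: 0.006
```

```bash
python3 c.py;python3 w.py
```

```text
scene [([0.528, -0.018, 0.05], 0.71)] rect [526. -27.] 86.7
top [] rect [0. 0.] 0.0
t 9.1 tip [ 0.525  -0.0286  0.0916] zax [0.049 0.999 0.   ] down [-0.  0. -1.] w 0.007378179024274657 F [0.4 0.2 0.7]
```

arm_command(
  motion=[
    [0,8,0,0,0,0,0],
    [0,5,0,0,0,0,0],
    [0,1.3,0,2,0,0,0],
    [0,0,0,0,0,0,0],
  ],
)

```text
clock: 9.6
position: [0.5252, -0.0269, 0.2566]
ee_rot: [-1.174, 1.232, 1.173]
force: [-7.7, -2.7, 25.5]
width: 0.009
```

arm_command(
  motion=[
    [0,-0.4,0,6,0,0,0],
    [0,0,0,10,0,0,0],
    [0,0,0,10,0,0,0],
    [0,0,0,10,0,0,0],
    [0,0,0,10,0,0,0],
  ],
)

```text
clock: 10.22
position: [0.5278, 0.0208, 0.2566]
ee_rot: [-1.174, 1.229, 1.174]
force: [0.0, 0.8, 4.8]
width: 0.006
```

arm_command(
  motion=[
    [0,0,0,4,0,0,0],
    [0,0,0,0,0,0,0],
    [0,-6,0,0,0,0,0],
    [0,-8,0,-12,0,0,0],
    [0,0,0,-12,0,0,0],
  ],
)

```text
clock: 10.85
position: [0.5266, -0.0014, 0.2704]
ee_rot: [-1.174, 1.231, 1.173]
force: [-0.1, -0.2, -1.0]
width: 0.006
```

```bash
python3 c.py;python3 w.py
```

```text
scene [([0.528, 0.01, 0.055], 0.78)] rect [528.  -5.] 83.3
top [] rect [0. 0.] 0.0
t 11.05 tip [ 0.5264 -0.0006  0.0917] zax [0.049 0.999 0.   ] down [-0.  0. -1.] w 0.009735894606238037 F [-0.1 -0.1 -0.6]
```

arm_command(
  motion=[
    [0,8,0,-2,0,0,0],
    [0,5,0,0,0,0,0],
    [0,1.1,0,1,0,0,0],
    [0,0,0,0,0,0,0],
  ],
)

```text
clock: 11.55
position: [0.5264, -0.0018, 0.2565]
ee_rot: [-1.174, 1.232, 1.173]
force: [-6.4, -2.3, 19.9]
width: 0.001
```

arm_command(
  motion=[
    [0,0,0,6,0,0,0],
    [0,0,0,8,0,0,0],
    [0,0,0,8,0,0,0],
    [0,0,0,8,0,0,0],
    [0,0,0,6,0,0,0],
  ],
)

```text
clock: 12.18
position: [0.5285, 0.0359, 0.2574]
ee_rot: [-1.174, 1.229, 1.174]
force: [-7.3, 1.6, 24.9]
width: 0.005
```

```bash
python3 c.py;python3 w.py
```

```text
scene [([0.53, 0.026, 0.054], 0.77)] rect [529.  14.] 86.3
top [] rect [480.  10.] 88.9
t 12.375 tip [0.5288 0.0368 0.0793] zax [0.046 0.999 0.003] down [ 0.001  0.003 -1.   ] w 0.004716573667417153 F [-7.2  3.7 28.2]
```

arm_command(
  motion=[
    [0,-0.3,0,4,0,0,0],
    [0,0,0,4,0,0,0],
    [0,0,0,4,0,0,0],
    [0,0,0,0,0,0,0],
  ],
)

```text
clock: 12.88
position: [0.529, 0.0477, 0.2559]
ee_rot: [-1.175, 1.23, 1.175]
force: [0.7, 1.4, 4.3]
width: 0.008
```

```bash
python3 c.py;python3 w.py
```

```text
scene [([0.531, 0.033, 0.049], 0.79)] rect [528.  19.] 86.6
top [] rect [531.  14.] 82.2
t 13.075 tip [0.5291 0.047  0.0781] zax [0.048 0.999 0.   ] down [ 0.  0. -1.] w 0.0047392103413760964 F [1.2 1.1 3.4]
```

arm_command(
  motion=[
    [0,-6,0,0,0,0,0],
    [0,-8,0,-12,0,0,0],
    [0,0,0,-12,0,0,0],
    [0,0,0,0,0,0,0],
  ],
)

```text
clock: 13.58
position: [0.5275, 0.0211, 0.2701]
ee_rot: [-1.172, 1.233, 1.172]
force: [-0.0, -0.4, -0.7]
width: 0.004
```

```bash
python3 c.py;python3 w.py
python3 - <<'E'
from h import *
P,C,g=cloud("scene");cv2.imwrite("pics/s3.png",cv2.resize(g["frame"][170:290,220:380,::-1],None,fx=4,fy=4))
E
```

```text
scene [([0.531, 0.043, 0.049], 0.68)] rect [528.  27.] 86.0
top [] rect [0. 0.] 0.0
t 13.775 tip [0.5276 0.0233 0.0918] zax [0.047 0.999 0.   ] down [-0.  0. -1.] w 0.005804774908468854 F [0.  0.9 0. ]
```

View pics/s3.png

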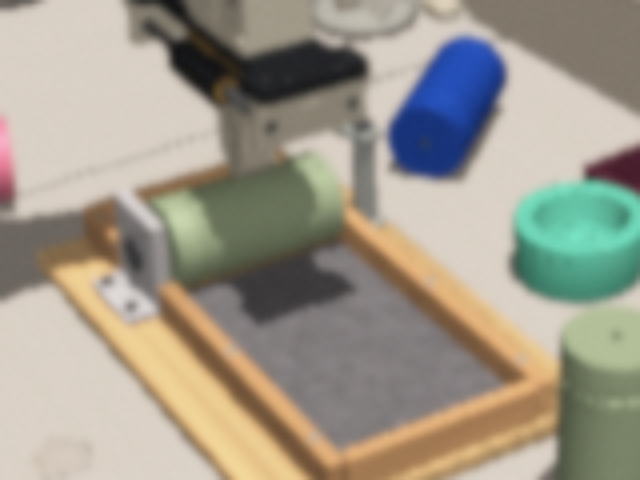

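The candle sits at the groove (crop about (250,215), next to the bush plate). I'll lift, turn the tool for the keeper push, and check with a clear view.

arm_command(
  motion=[
    [0,-30,0,0,0,0,0],
    [0,-40,0,0,0,0,0],
    [0,0,0,50,0,0,0],
    [0,0,0,50,0,0,0],
    [0,0,0,50,0,0,0],
  ],
)

```text
clock: 14.45
position: [0.5347, 0.1747, 0.3401]
ee_rot: [-1.174, 1.231, 1.174]
force: [0.6, -0.9, -0.3]
width: 0.007
```

arm_command(
  motion=[
    [0,0,0,0,-9,0,0],
    [0,0,0,0,-9,0,0],
    [0,0,0,0,-9,0,0],
    [0,0,0,0,-9,0,0],
    [0,0,0,0,-9,0,0],
  ],
)

```text
clock: 15.08
position: [0.5346, 0.1732, 0.3398]
ee_rot: [-1.732, 0.761, 1.733]
force: [0.7, 0.2, -0.2]
width: 0.004
```

arm_command(
  motion=[
    [0,0,0,0,-9.4,0,0],
    [0,0,0,0,0,0,0],
  ],
)

```text
clock: 15.32
position: [0.5348, 0.173, 0.3399]
ee_rot: [-1.835, 0.638, 1.835]
force: [0.1, 0.4, 0.6]
width: 0.004
```

```bash
python3 - <<'E'
from h import *
for c in("scene","top"):
    P,C,g=cloud(c);Q=candle(P,C)
    r=cv2.minAreaRect((Q[:,:2]*1000).astype(np.float32));print(c,len(Q),r,"top z",np.percentile(Q[:,2],[90,97]))
    cv2.imwrite(f"pics/{c}4.png",g["frame"][:,:,::-1])
    for t in("candle","keeper_pivot","keeper_knob","groove"):
        print(t,[(np.round(d["point"],3).tolist(),round(d["p"],2)) for d in pinpoint(c,t)[:4]])
    m=box(P,.54,.68,.02,.14,.098,.125);print(P[m].mean(0),m.sum())
a=cv2.resize(cv2.imread("pics/scene4.png")[140:280,200:360],(640,560));b=cv2.imread("pics/top4.png")[150:270,230:400]
cv2.imwrite("pics/b4.png",cv2.resize(b,None,fx=4,fy=4))
E
python3 w.py
```

```text
scene 566 ((528.0393676757812, 27.784019470214844), (37.1526985168457, 116.64555358886719), 86.47574615478516) top z [0.07634274 0.07774627]
candle [([0.757, 0.121, 0.03], 0.7), ([0.396, 0.257, 0.032], 0.63), ([0.45, -0.282, 0.002], 0.58), ([0.531, 0.042, 0.05], 0.55)]
keeper_pivot [([0.623, 0.036, 0.077], 0.58)]
keeper_knob [([0.605, 0.105, 0.106], 0.59)]
groove [([0.529, 0.041, 0.02], 0.83), ([0.622, 0.039, 0.076], 0.36)]
[0.60165983 0.0981142  0.10982511] 50
top 941 ((532.1202392578125, 42.69023895263672), (54.79299545288086, 116.75321197509766), 87.47120666503906) top z [0.0774357  0.07867868]
candle [([0.779, -0.241, 0.03], 0.71), ([0.529, 0.04, 0.048], 0.68), ([0.401, 0.263, 0.03], 0.68), ([0.748, 0.12, 0.028], 0.59)]
keeper_pivot [([0.527, 0.039, 0.052], 0.7), ([0.623, 0.033, 0.081], 0.66)]
keeper_knob []
groove [([0.529, 0.044, 0.018], 0.57)]
[0.60572686 0.10246069 0.11420809] 47
t 15.825 tip [0.5348 0.1729 0.162 ] zax [-0.784  0.621 -0.   ] down [ 0. -0. -1.] w 0.004952217809836816 F [-0.2  0.3  0.4]
```

View pics/scene4.png

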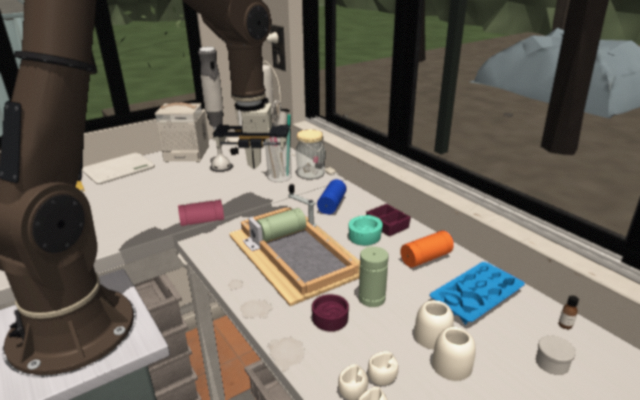

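The candle is seated: its top reads about 3 mm lower in both cameras (81.8→78.7 and 80.9→77.7 mm), it lies over the groove, and the bystanders are where they were. The knob is at about (0.605, 0.102).

arm_command(
  motion=[
    [0,0,-5,-33,0,0,0],
    [0,0,-6,-33,0,0,0],
    [0,0,-6,-32,0,0,0],
    [0,30,0,0,0,0,0],
    [0,28,0,0,0,0,0],
  ],
)

```text
clock: 16.45
position: [0.6226, 0.125, 0.2813]
ee_rot: [-1.835, 0.639, 1.834]
force: [-0.4, 0.6, -0.8]
width: 0.005
```

```bash
cat > k.py <<'E'
from h import *
# tip waypoints: fixed offset from the knob, in tool axes
p,M,s=tool();tip=p+M[:,0]*.178
pv=np.array([.6235,.0365]);yaw=-.047;n=-M[:2,1]
def knob(a): 
    b=a+yaw; return pv+.068*np.array([-np.sin(b),np.cos(b)])
pts=[np.r_[knob(a)+n*.0185,.103] for a in [.34]+list(np.arange(.46,1.66,.09))]
q=tip
for t in pts: print(np.round(M.T@(t-q)*1000,1),np.round(t,3)); q=t
E
python3 k.py;python3 w.py;python3 - <<'E'
from h import *
P,C,g=cloud("scene");cv2.imwrite("pics/s5.png",cv2.resize(g["frame"][130:270,200:380,::-1],None,fx=4,fy=4))
E
```

```text
[ 0.3 11.6  0.2] [0.615 0.116 0.103]
[-0.   7.   4.2] [0.608 0.113 0.103]
[-0.   5.5  2.6] [0.602 0.111 0.103]
[-0.   5.7  2.1] [0.597 0.107 0.103]
[-0.   5.9  1.6] [0.592 0.104 0.103]
[-0.   6.   1.1] [0.588 0.1   0.103]
[-0.   6.1  0.5] [0.583 0.095 0.103]
[-0.   6.1 -0. ] [0.58  0.09  0.103]
[-0.   6.1 -0.6] [0.576 0.085 0.103]
[-0.   6.  -1.1] [0.573 0.08  0.103]
[-0.   5.9 -1.7] [0.571 0.074 0.103]
[-0.   5.7 -2.2] [0.569 0.068 0.103]
[-0.   5.5 -2.7] [0.568 0.062 0.103]
[-0.   5.2 -3.2] [0.567 0.056 0.103]
[-0.   4.9 -3.6] [0.567 0.05  0.103]
t 16.45 tip [0.6227 0.125  0.1033] zax [-0.784  0.621 -0.   ] down [ 0.001  0.    -1.   ] w 0.005098025996123809 F [-0.4  0.6 -0.8]
```

View pics/s5.png

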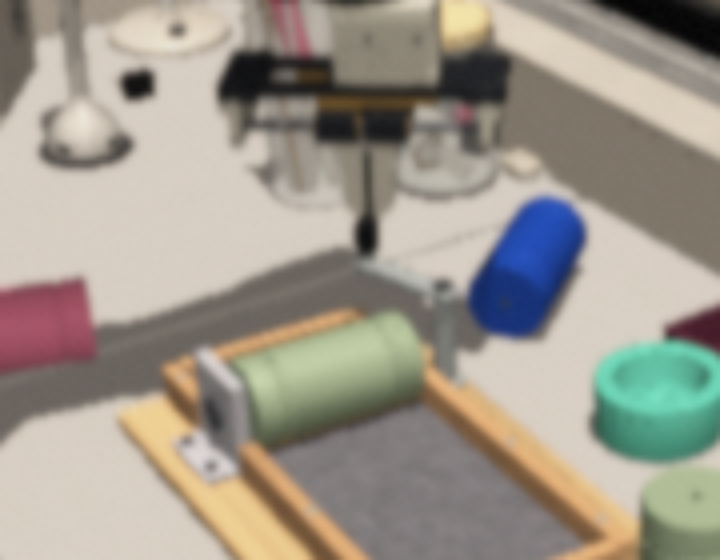

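The knob (crop (367,235)) stands right in front of the fingertips, with the bar running from it to the post at (440,290). Now I'll push along the arc.

arm_command(
  motion=[
    [0,0,6,0,0,0,0],
    [0,0,6,0,0,0,0],
    [0,0,7,4,0,0,0],
    [0,0,5.5,2.6,0,0,0],
    [0,0,5.7,2.1,0,0,0],
  ],
)

```text
clock: 17.12
position: [0.5966, 0.1067, 0.2828]
ee_rot: [-1.836, 0.638, 1.834]
force: [0.2, 1.4, 0.3]
width: 0.001
```

```bash
cat > n.py <<'E'
from h import *
for c in("top","scene"):
    P,C,g=cloud(c)
    m=box(P,.5,.66,.0,.14,.098,.125)&(C.max(1)<60);print(c,"dark",P[m].mean(0) if m.any() else None,m.sum(),[(np.round(d["point"],3).tolist(),round(d["p"],2)) for d in pinpoint(c,"keeper_knob")[:2]])
E
python3 n.py;python3 w.py
```

```text
top dark [0.58064677 0.08829619 0.11239155] 8 [([0.583, 0.091, 0.108], 0.67), ([0.571, -0.283, 0.003], 0.36)]
scene dark [0.57755157 0.08531187 0.10822352] 35 [([0.581, 0.095, 0.11], 0.58)]
t 17.325 tip [0.5969 0.1063 0.1043] zax [-0.784  0.621 -0.001] down [ 0.    -0.001 -1.   ] w 0.008440861184365775 F [-0.  -0.2 -0.9]
```

arm_command(
  motion=[
    [0,0,5.9,1.6,0,0,0],
    [0,0,6,1.1,0,0,0],
    [0,0,6.1,0.5,0,0,0],
    [0,0,6.1,0,0,0,0],
    [0,0,6.1,-0.6,0,0,0],
  ],
)

```text
clock: 17.95
position: [0.5757, 0.0846, 0.282]
ee_rot: [-1.835, 0.638, 1.835]
force: [0.2, 0.9, -0.6]
width: 0.005
```

arm_command(
  motion=[
    [0,0,6,-1.1,0,0,0],
    [0,0,5.9,-1.7,0,0,0],
    [0,0,5.7,-2.2,0,0,0],
    [0,0,0,0,0,0,0],
  ],
)

```text
clock: 18.45
position: [0.5689, 0.0673, 0.2821]
ee_rot: [-1.835, 0.639, 1.835]
force: [0.6, 0.1, 0.2]
width: 0.001
```

```bash
python3 n.py;python3 w.py
```

```text
top dark [0.55230231 0.04656706 0.11486817] 1 [([0.456, -0.287, 0.003], 0.15)]
scene dark [0.55196843 0.04498711 0.10849391] 36 [([0.555, 0.05, 0.104], 0.49)]
t 18.65 tip [0.569  0.0683 0.104 ] zax [-0.785  0.62   0.   ] down [ 0.  0. -1.] w 0.00807270120395856 F [ 0.5 -0.   0.1]
```

arm_command(
  motion=[
    [0,0,3.4,-2,0,0,0],
    [0,0,3.1,-2.3,0,0,0],
    [0,0,2.4,-1.9,0,0,0],
    [0,0,0,0,0,0,0],
  ],
)

```text
clock: 19.15
position: [0.5683, 0.0568, 0.282]
ee_rot: [-1.835, 0.639, 1.835]
force: [-0.2, -0.6, 0.6]
width: 0.005
```

```bash
python3 n.py;python3 w.py
```

```text
top dark None 0 []
scene dark [0.55032243 0.03535357 0.10922547] 41 [([0.553, 0.046, 0.108], 0.51)]
t 19.35 tip [0.5683 0.0573 0.104 ] zax [-0.784  0.62  -0.   ] down [ 0.  0. -1.] w 0.0029390255176504967 F [ 0.  -0.6 -0.9]
```

Still no stop force; I'll go on in small steps until it rises.

arm_command(
  motion=[
    [0,0,1.2,-0.9,0,0,0],
    [0,0,1.2,-0.9,0,0,0],
    [0,0,0,0,0,0,0],
  ],
)

```text
clock: 19.73
position: [0.5682, 0.0541, 0.282]
ee_rot: [-1.835, 0.638, 1.835]
force: [0.2, -0.1, 0.2]
width: 0.007
```

arm_command(
  motion=[
    [0,0,0.8,-0.6,0,0,0],
    [0,0,0.8,-0.6,0,0,0],
    [0,0,0,0,0,0,0],
  ],
)

```text
clock: 20.1
position: [0.5681, 0.0531, 0.2821]
ee_rot: [-1.835, 0.636, 1.836]
force: [-0.2, 5.0, 0.2]
width: 0.01
```

```bash
python3 n.py;python3 w.py
```

```text
top dark None 0 []
scene dark [0.55093733 0.0322152  0.1092268 ] 37 [([0.555, 0.04, 0.109], 0.46)]
t 20.3 tip [0.5681 0.0533 0.1041] zax [-0.785  0.62   0.001] down [ 0.     0.001 -1.   ] w 0.004969889292037337 F [-1.   5.3 -0.8]
```

The force jumped to 5 N, far above the pivot's friction of about 0.4 N, so the keeper is at its stop. I'll back off along the face normal, lift and inspect.

arm_command(
  motion=[
    [0,0,-10,4,0,0,0],
    [0,0,-15,0,0,0,0],
    [0,-30,-10,0,0,0,0],
    [0,-50,0,0,0,0,0],
    [0,-50,-40,0,0,0,0],
  ],
)

```text
clock: 20.92
position: [0.611, 0.111, 0.4125]
ee_rot: [-1.834, 0.643, 1.833]
force: [2.6, 0.1, -0.7]
width: 0.004
```

arm_command(
  motion=[
    [0,0,-50,0,0,0,0],
    [0,0,-50,0,0,0,0],
    [0,0,0,0,0,0,0],
  ],
)

```text
clock: 21.3
position: [0.674, 0.1964, 0.4094]
ee_rot: [-1.838, 0.632, 1.839]
force: [-0.7, -0.1, -0.1]
width: 0.008
```

```bash
python3 n.py; python3 w.py
python3 - <<'E'
from h import *
for c in("scene","top"):
    P,C,g=cloud(c)
    Q=candle(P,C);print(c,cv2.minAreaRect((Q[:,:2]*1000).astype(np.float32)),np.percentile(Q[:,2],95))
    for t in("keeper_pivot","standing_candle","aqua_mould","round_mould","candle"):
        print(t,[(np.round(d["point"],3).tolist(),round(d["p"],2)) for d in pinpoint(c,t)[:3]])
    f=g["frame"][:,:,::-1];f=f[150:270,220:400] if c=="scene" else f[150:270,230:410]
    cv2.imwrite(f"pics/{c}6.png",cv2.resize(f,None,fx=4,fy=4))
E
```

```text
top dark [0.55571068 0.03986455 0.11591736] 34 [([0.558, 0.038, 0.108], 0.55), ([0.53, 0.042, 0.021], 0.23)]
scene dark [0.55134108 0.03305231 0.10873582] 37 [([0.553, 0.042, 0.106], 0.67)]
t 21.5 tip [0.6729 0.1901 0.2328] zax [-0.784  0.621 -0.001] down [-0.    -0.001 -1.   ] w 0.004961776988833296 F [-0.3  0.4  0.8]
scene ((527.9532470703125, 27.333969116210938), (36.03422927856445, 116.83491516113281), 88.18445587158203) 0.07681952577122372
keeper_pivot [([0.622, 0.037, 0.08], 0.6)]
standing_candle [([0.574, -0.286, -0.0], 0.79)]
aqua_mould [([0.712, -0.074, 0.001], 0.92)]
round_mould [([0.451, -0.286, 0.001], 0.74)]
candle [([0.762, 0.12, 0.029], 0.95), ([0.399, 0.256, 0.032], 0.83), ([0.528, 0.041, 0.048], 0.71)]
top ((532.869384765625, 42.74689483642578), (55.33224868774414, 118.39158630371094), 87.4395523071289) 0.07809940383577546
keeper_pivot [([0.624, 0.035, 0.081], 0.65)]
standing_candle [([0.571, -0.282, 0.002], 0.63)]
aqua_mould [([0.717, -0.081, 0.0], 0.78)]
round_mould [([0.458, -0.286, 0.002], 0.8)]
candle [([0.53, 0.039, 0.05], 0.95), ([0.777, -0.243, 0.028], 0.83), ([0.397, 0.262, 0.03], 0.83)]
```

View pics/scene6.png

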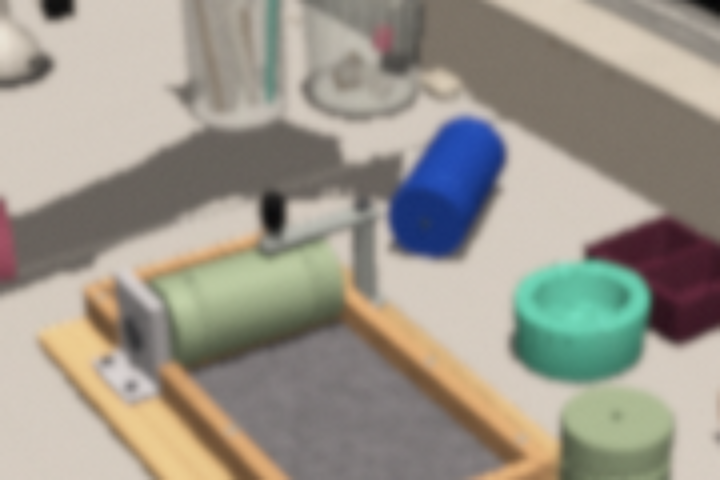

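View pics/top6.png

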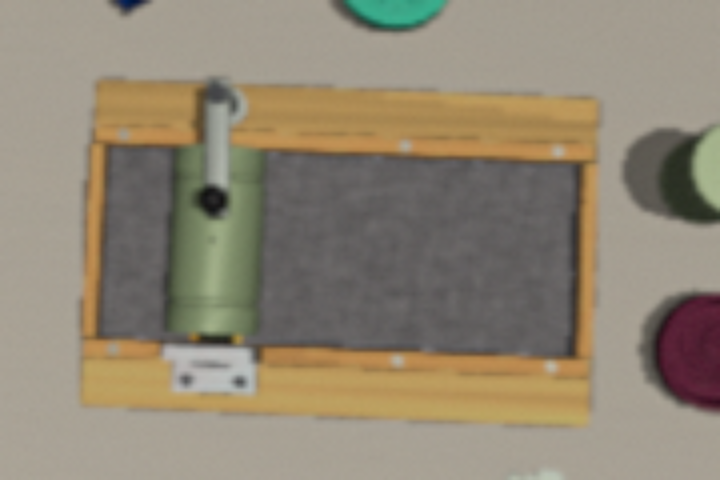

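The scene crop shows the bar over the candle with the knob at (272,213). In the top crop the bar runs along the candle's axis, from (217,95) to (212,200), with the candle centred in the groove. The robot is clear of everything.

```bash
python3 -c "
from cell import arm;print(arm.sign_off())"
```

```text
the job is handed in; nothing more can be done
None
```

The green candle is in the cross groove with the keeper swung over it. I handed the job in at about 22 s on the robot clock.

- **Rolling:** I rolled the candle about 113 mm along the lane in four strokes, with the closed fingertips on its top. The highest contact force I read was about 28 N. The candle settled in the groove when I lifted the finger.
- **Seating check:** The candle's top reads about 3 mm lower than on the lane in both cameras. Its centre is within about 2 mm of the groove, and it did not move while the keeper swung.
- **Keeper:** I pushed the knob round its arc until the force jumped to 5 N, well above the pivot friction, so I took it as the end stop. I then backed off. The last pictures show the bar lying along the candle's axis.
- **Bystanders:** The standing candle and both moulds read within about 7 mm of where they started, which is about the networks' scatter. I never went near them.
- **Disagreements:** The two cameras put the knob about 4–5 mm apart, so the keeper angle of about 1.6 rad rests mainly on the stop force. Early on, the network showed the candle not moving after the first stroke because it was using an old picture; a fresh depth image showed it had rolled.

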